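# Index the sample carousel one jar and lock it

## Robot

A 6-joint arm with a two-finger parallel gripper is mounted at the origin on the work surface. World frame = base frame: x ahead of the robot, y to its left, z up, the work surface at z = 0. Lengths are in m, angles in rad, forces in N, time in s.
With the tool pointing down it reaches from about 0.3 to 0.875 m from the base axis. Payload 6.4 kg.
Tool frame: the origin (TCP) lies midway between the tips of the shut fingers; the grasp point (between the pads) lies 19 mm behind it; x points along the fingers, y is the direction in which the jaws open and shut, and the axes are right-handed (so a half turn about x gives the same grasp; the last joint's range is limited). The gripper opens to 85 mm and grips with 20 to 120 N. Pads are 22 mm wide; open, the fingers measure 114 mm over their backs; the gripper's body (76 mm by 85 mm) begins 54 mm behind the grasp point. The pads swing forward as they close: fully open they stand 13 mm farther back than shut.
Start: joints at [-1.399, 0.181, 1.607, -0, 1.354, -0.206], TCP at [0.212, -0.534, 0.231] pointing down, gripper open.
Joint ranges: [-2.99, 2.99], [-0.89, 2.07], [0.3, 2.58], [-1.14, 4.28], [0, 2.63], [-3.12, 3.12]. Speed limits (rad/s): [2.57, 2.57, 3.01, 3.14, 3.14, 3.14].

## Interface

Orientations are given as a unit quaternion [w, x, y, z].
In Python, from bench import ctrl gives the robot as it stands.
- The arm moves only by the tool servo_tool, never from a script. Its argument "targets" is a list of rows, each a list of 7 numbers: the turn, a rotation vector about the tool's x, y, z in rad, then the shift along the tool's x, y, z in mm, then the opening, from -1 (shut) to 1 (fully open). A call has exactly 8 rows; each row is the pose to reach, as a shift and turn from the pose measured when the call began, along the tool's axes at that moment; what a row does not reach only later rows make up. A row lasts 1/8 s, in which the tool goes at most 62.5 mm and 10.7 degrees, less where a joint would pass 70% of its speed; a pose out of reach is approached as far as the arm can. A call with a gripper value outside its range is refused whole. The fingers move at their own pace and stop on an object; the grip force is fixed at half the most. Time passes only in rows, so rows that repeat a pose let the fingers close, or fill a call up. It gives the time, the measured TCP pose, the force and the opening at its end, in the units of the state.
- ctrl.get_obs(): the state, without advancing time (a new reading comes with each control period).
- ctrl.camera(name): name is "scene" or "side" or "wrist"; returns a dict with "pixels" (400x640x3 uint8, blue, green, red), "intrinsics" (3x3 intrinsics, pixels), "R" (3x3) and "t" (3): a world point X has camera coordinates R X + t; the wrist camera has in their place "tool_from_camera" (4x4, takes a point from camera to tool coordinates, whose origin is the TCP and whose axes are the tool frame's). Camera axes: x right, y down, z forward; pixel columns grow to the right and rows downward; lengths in m; the calibration is good to about 2 mm. A picture is of the moment at which its call begins: read the wrist's pose just before it. There is no depth.
- ctrl.hand_in(): hands the job in, once; it reports no verdict.
The state is a dict: "time_s": time; "q": joint angles; "dq": joint speeds; "joint_efforts": joint torques, N m; "eef_pos": TCP position; "eef_rot": TCP orientation; "wrist_force": force on the tool from outside, world axes, zero at the start; "torque": the same for the moment, N m; "opening": opening from 0.0 (shut) to 1.0 (fully open).
Only numpy, scipy, OpenCV 4.12 (cv2) and the standard library are available. Lean on these libraries where they do the work, as an engineer would, in place of code of your own. Each camera call takes 0.05 s, during which the arm holds its last target.

## Task

Bring the next sample jar to the reader: take the steel grip of the black handwheel and wind the wheel clockwise (seen from above), about two to three turns, until the carousel has advanced one division and the next jar's mark is in line with the reader's pointer. Feel your way round: the grip stands on a sprung slide that must never be pulled out or pushed in along the wheel's radius by more than 1.5 mm (about 9 N). Only when the jar is in line, lock the carousel by swinging the lock lever all the way over towards the carousel, let everything go, and leave the cup, the bowl, the bottle and the spoon where they are.

Things in the scene. Friction and masses are not known exactly. Their poses are not given: they have to be found in the camera images.
- stage: the indexing stage, fixed to the bench: a white base plate 370 x 260 mm, its top 18 mm above the bench. Origin on the bench, z up; the plate reaches from x = -140 to +230 mm and y = -130 to +130 mm. It carries the carousel, a black reader block with a white pointer, the lock lever, and the worm drive: a grey column under a black handwheel, nearest the stage's -x, -y corner
- drive_spot (a point): nominal spot of the handwheel's upright axis, at stage x = -80, y = -60 mm, level with the wheel's top, 80 mm above the bench. The drive is bolted down in slots, so the true axis lies anywhere within 11 mm in stage x and 11 mm in stage y of this. The wheel is 100 mm across and 12 mm thick, with a hub in the middle up to 88 mm above the bench
- grip_top (a point): centre of the top of the handwheel's grip, 118 mm above the bench: an upright steel pin 16 mm across, free from 84 to 118 mm above the bench, standing 35 mm from the wheel's axis at rest. It spins freely about itself, so a hand can hold it without turning
- crank (a joint): turn of the handwheel in rad, growing clockwise seen from above; starts between 0 and 4.5. Its zero is set by the gearing and says nothing of where the grip stands on the circle. About 3 N along the circle turns it
- carousel_axis (a point): centre of the carousel on its upper face, 50 mm above the bench, at stage x = 110, y = 0: an aluminium disc 216 mm across with eight alike jars fixed on it (lids 40 mm across, centred on a 160 mm circle, tops 92 mm above the bench). Each lid has a black line along the disc's radius, each jar a short one on the rim
- carousel (a joint): turn of the carousel in rad, growing anticlockwise seen from above, always crank / 24. At 0 the jar already read is in line with the pointer; at 0.785 (one division of 45 degrees, crank at 18.85) the next jar is in line
- sled (a joint): the sprung slide under the grip, in m: how far the grip is pulled outward (+) or pushed inward (-) along the wheel's radius from its rest at 35 mm. Spring 6 N per mm, end stops at 8 mm; must stay within 1.5 mm
- pointer (a point): tip of the white pointer on the reader block, 78 mm above the bench, 2 mm outside the jar lid that is in line. The pointer points at the carousel's axis
- lock (a joint): the lock lever's angle in rad: 0 = open, leaning 0.5 rad from upright towards the stage's -x; 1.0 = locked, leaning 0.5 rad towards the stage's +x, the carousel's side. Starts between 0 and 0.12. It stays where it is left and takes about 1 N at the ball
- lock_tip (a point): centre of the black ball, 26 mm across, on the end of the lock lever, a 10 mm rod; 70 mm from its pivot, which lies 40 mm above the bench at stage x = -75, y = 75 mm and turns about the stage's y. The ball's centre is 101 mm above the bench at either end of the swing, 110 mm when upright
- sample_cup: bystander: loose sample cup with a green lid, 56 mm across, 70 mm tall; origin under its centre
- steel_bowl: bystander: loose steel bowl 130 mm across, 50 mm tall; origin under its centre
- reagent: bystander: loose white bottle 52 mm across, 130 mm tall; origin under its centre
- spoon: bystander: loose steel spoon 160 mm long lying along its own x; origin under its middle

How it is judged:
On the way, in this order (a step that is already met when the one before it is completed fails the run):
1. the next jar is in line with the pointer within 2 degrees, the lock still open (value of joint carousel between 0.7504 and 0.8204 rad and value of joint lock below 0.3 rad), for 0.4 s.
2. the lock lever is swung over (value of joint carousel between 0.7504 and 0.8204 rad and value of joint lock above 0.85 rad), for 0.2 s.
At the end, for the whole second after the job is handed in: the next jar is in line with the pointer (carousel within 2 degrees, 0.035 rad, of 0.785) and still, and the lock lever is over towards the carousel (above 0.85 of 1.0 rad) (all of step 2 and velocity of joint carousel between -0.02 and 0.02 rad/s); the robot touches nothing.
It fails at once if the grip's sprung slide is strained by more than 1.5 mm (value of joint sled above 0.0015 m or value of joint sled below -0.0015 m).
It fails at once if the lock lever is moved over before the jar is in line (value of joint lock above 0.4 rad and not (value of joint carousel between 0.7504 and 0.8204 rad)).
It fails at once if the cup, bowl, bottle or spoon is pushed away (over 30 mm) (distance of any of sample_cup, steel_bowl, reagent, spoon from where it was at the start of the episode above 0.03 m).
It also fails if it takes over 72 s, if anything falls off the work surface, if the arm or the gripper's body presses on something with over 40 N, if the wrist force passes 120 N, or if a joint passes its speed limit or range.

## Working session

There is one attempt and no reset: what is moved stays moved. The work goes in short steps, Python scripts to look and compute and a tool call to move; the robot and the scene stay as the last step left them, time stands still between calls to the robot, and variables do not carry over. Pictures are saved under pics/ and viewed, and the job is handed in when it is done.

Besides the shell and the picture viewer there is one more tool, called after "Call:" as name([rows], argument=value, ...), one row to a line, values as JSON. servo_tool: Moves the arm, as the interface text tells. Its arguments: {"type":"object","properties":{"targets":{"type":"array","items":{"type":"array","items":{"type":"number"}}}},"required":["targets"]}

```bash
mkdir -p pics; ls
python3 - <<'E'
from bench import ctrl
import cv2
o=ctrl.get_obs()
for k in o: print(k,o[k])
for n in ["scene","side","wrist"]:
    c=ctrl.camera(n); cv2.imwrite(f"pics/a_{n}.png",c["pixels"])
    print(n,{k:v.tolist() for k,v in c.items() if k!="pixels"})
E
```

```text
pics
time_s 0.0
q [-1.39934104e+00  1.81546103e-01  1.60799324e+00 -2.57119438e-05
  1.35377452e+00 -2.06316912e-01]
dq [ 0.00072222  0.00040826  0.00019416 -0.00071475 -0.00016768 -0.00056616]
joint_efforts [-4.00475328e-04 -4.44886136e+01 -3.51327860e+01 -3.15137813e-04
  9.00739309e-03  1.55534457e-05]
eef_pos [ 0.21199476 -0.53391326  0.23038843]
eef_rot [ 0.13216313  0.69453128  0.13338034 -0.69452782]
wrist_force [ 0.21203185 -0.54449349 -0.5606403 ]
torque [ 0.01331102 -0.03513734  0.00423759]
opening 1.000248119859453
scene {'intrinsics': [[437.3544102846882, 0.0, 325.9428028936391], [0.0, 437.3544102846882, 202.01457058714425], [0.0, 0.0, 1.0]], 'R': [[0.8488777908929449, 0.52858280101884, -0.002592025422565916], [0.4304471679977037, -0.6941062877662441, -0.5770023369503117], [-0.3067926526034653, 0.48868873912792565, -0.8167383819547651]], 't': [-0.5610270048459981, -0.1902408840167376, 1.3925548732024173]}
side {'intrinsics': [[430.3260782173168, 0.0, 314.872987562414], [0.0, 430.3260782173168, 205.85513790612436], [0.0, 0.0, 1.0]], 'R': [[-0.8356696419057988, -0.5489504963198163, -0.017595516112385533], [-0.3671584233021508, 0.5821793153215534, -0.7254391339113199], [0.4084739181334748, -0.5997671193071145, -0.6880613786594428]], 't': [0.5214136959324854, 0.26249237151583665, 0.9277417657656618]}
wrist {'intrinsics': [[342.76519795956943, 0.0, 314.365937548231], [0.0, 342.76519795956943, 198.1785670223345], [0.0, 0.0, 1.0]], 'tool_from_camera': [[-0.0006603491685626494, -0.2663484740102514, 0.9638765762956294, -0.14290825371428434], [0.9999992591664292, -0.0011614939791402094, 0.0003641405332067589, -0.0009829862682170232], [0.0010225485646565803, 0.9638761026834025, 0.2663490436819439, -0.06763825145731672], [0.0, 0.0, 0.0, 1.0]]}
```

View pics/a_scene.png

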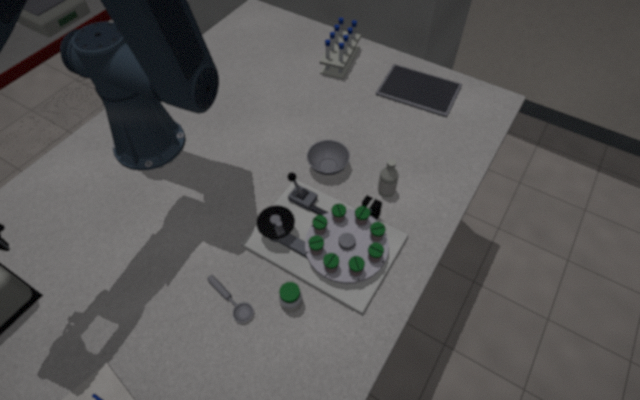

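View pics/a_side.png

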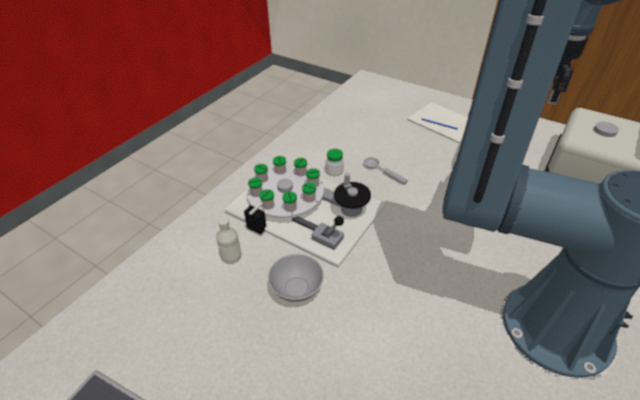

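View pics/a_wrist.png

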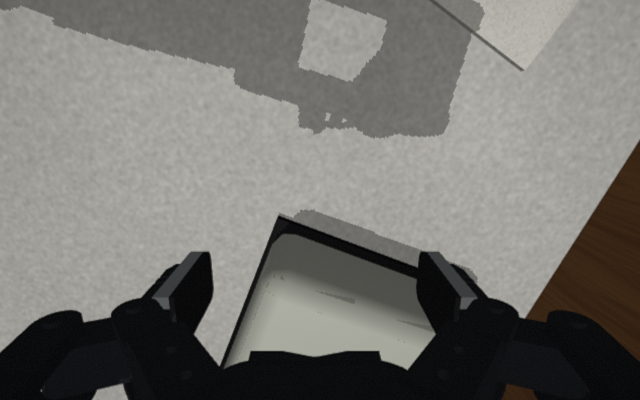

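The scene view shows the stage around (245–405, 185–305), the handwheel at (276,222), the lock ball at (292,177) and the carousel at (347,242). The cup is at (290,293), the spoon at (232,298), the bowl at (328,157) and the bottle at (388,180). Next I'll zoom in and measure.

```bash
cat > h.py <<'E'
import numpy as np, cv2
from bench import ctrl
from scipy.spatial.transform import Rotation as Rn
def cam(n):
    o=ctrl.get_obs(); c=ctrl.camera(n)
    K=np.array(c["intrinsics"])
    if n=="wrist":
        T=np.array(c["tool_from_camera"]); q=o["eef_rot"]; Rt=Rn.from_quat(np.r_[q[1:],q[0]]).as_matrix()
        Rwc=Rt@T[:3,:3]; p=Rt@T[:3,3]+np.array(o["eef_pos"])
    else:
        R=np.array(c["R"]); Rwc=R.T; p=-R.T@np.array(c["t"])
    return c["pixels"],K,Rwc,p
def ray(K,Rwc,p,uv,z):
    d=Rwc@np.linalg.solve(K,[uv[0],uv[1],1.]); return p+d*(z-p[2])/d[2]
def proj(K,Rwc,p,X):
    v=K@(Rwc.T@(np.asarray(X)-p)); return v[:2]/v[2]
def green(im,amin=15):
    h=cv2.cvtColor(im,cv2.COLOR_BGR2HSV); m=cv2.inRange(h,(45,120,40),(80,255,255))
    n,l,s,c=cv2.connectedComponentsWithStats(m)
    return [(c[i],s[i,4]) for i in range(1,n) if s[i,4]>=amin],m
E
python3 - <<'E'
from h import *
for n,b in (("scene",(230,160,190,160)),("side",(210,140,190,130))):
    im,K,R,p=cam(n)
    g,m=green(im)
    print(n,p)
    for c,a in g: print(c.round(1),a,ray(K,R,p,c,.09).round(4))
    x,y,w,h=b
    cv2.imwrite(f"pics/b_{n}.png",cv2.resize(im[y:y+h,x:x+w],None,fx=4,fy=4,interpolation=cv2.INTER_CUBIC))
E
```

```text
scene [ 0.98535762 -0.51602405  1.02612938]
[338.4 210.3] 118 [0.6751 0.0387 0.09  ]
[362.5 212.4] 137 [0.731  0.0659 0.09  ]
[319.6 222. ] 130 [ 0.6529 -0.0172  0.09  ]
[377.3 229. ] 133 [0.787  0.0417 0.09  ]
[316.  242.8] 144 [ 0.6777 -0.0729  0.09  ]
[375.6 249.9] 150 [ 0.8118 -0.0132  0.09  ]
[330.7 260.4] 153 [ 0.734  -0.0953  0.09  ]
[356.1 263.7] 153 [ 0.7899 -0.0708  0.09  ]
[289.3 292.1] 283 [ 0.696  -0.2144  0.09  ]
side [0.15314757 0.68984168 0.83794006]
[334.5 154.6] 140 [ 0.6671 -0.1718  0.09  ]
[279.1 160.8] 86 [ 0.7857 -0.0636  0.09  ]
[300.1 162.7] 86 [ 0.7299 -0.0881  0.09  ]
[260.4 168.6] 93 [ 0.8085 -0.0072  0.09  ]
[312.5 173.5] 101 [ 0.6735 -0.0665  0.09  ]
[254.9 182.6] 106 [0.7835 0.0478 0.09  ]
[308.9 187.8] 115 [ 0.6486 -0.0118  0.09  ]
[266.1 194.9] 117 [0.7274 0.0711 0.09  ]
[289.1 197.1] 119 [0.6716 0.0459 0.09  ]
```

View pics/b_scene.png

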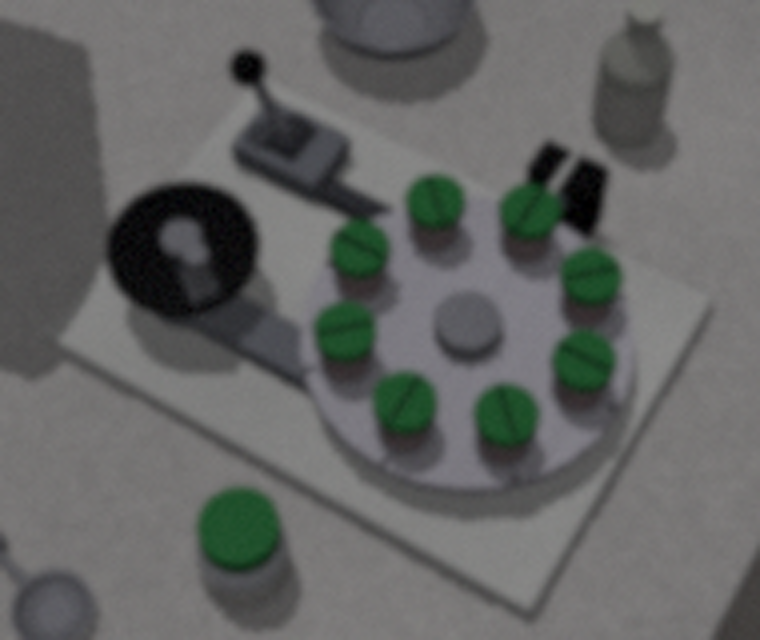

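View pics/b_side.png

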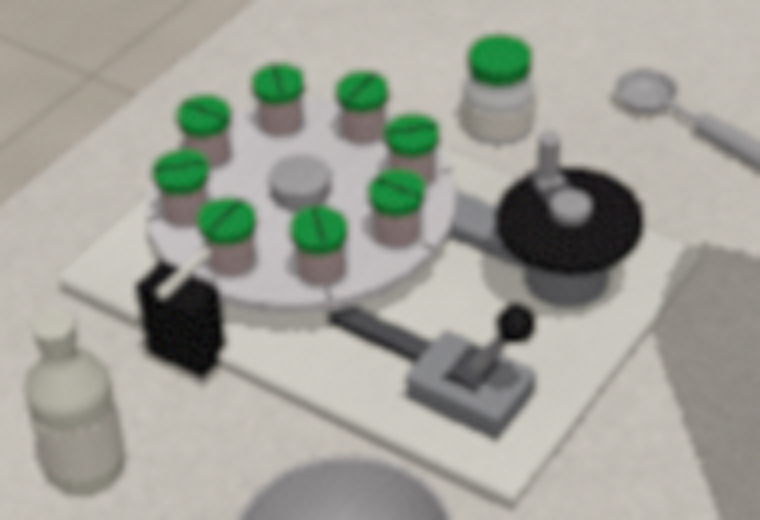

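Scene crop: the lids and plate corners are clear, and the hub and grip overlap near crop (190,245). Side crop: grip top at about (548,140), hub top (572,203), ball (515,322), pointer (185,275). Now I'll work out the stage pose.

Run:
```python
from h import *
def four(b,pts): return [(b[0]+(x-1.5)/4,b[1]+(y-1.5)/4) for x,y in pts]
S=[];
A={}
for n,b,pts in (("scene",(230,160),dict(m_m=(58,343),p_m=(530,612),p_p=(712,300),ball=(247,67),hub=(198,255),grip=(180,232),ptr=(562,172))),("side",(210,140),dict(p_p=(62,282),m_p=(512,500),m_m=(685,245),ball=(515,322),hub=(572,203),grip=(548,137),ptr=(207,256)))):
    im,K,R,p=cam(n)
    zs=dict(ball=.101,hub=.088,grip=.118,ptr=.078)
    for k,uv in zip(pts,four(b,pts.values())):
        X=ray(K,R,p,uv,zs.get(k,.018)); A[n,k]=X; print(n,k,np.round(uv,1),X.round(4))
    g,_=green(im); P=np.array([ray(K,R,p,c,.0915)[:2] for c,a in g]); P=P[np.hypot(*(P-[.73,-.01]).T)<.12]
    c=P.mean(0); print("centre",c,"radii",np.hypot(*(P-c).T).round(4)); A[n,'c']=c
    a=np.arctan2(*(P-c).T[::-1]); print("jar ang mod45",np.degrees(np.angle(np.exp(8j*a).mean())/8))
for n in ("scene","side"):
    d=A[n,'p_p']-A[n,'m_m']; print(n,"diag",np.hypot(*d[:2]),"th",np.degrees(np.arctan2(d[1],d[0])-np.arctan2(260,370)))
    th=np.arctan2(d[1],d[0])-np.arctan2(260,370)
    cc=(A[n,'p_p']+A[n,'m_m'])[:2]/2; R2=np.array([[np.cos(th),-np.sin(th)],[np.sin(th),np.cos(th)]])
    print("car centre from plate",cc+R2@[.065,0]); o=A[n,'c']-R2@[.11,0]
    print("drive nominal",o+R2@[-.08,-.06],"lockpivot",o+R2@[-.075,.075],"ball0",o+R2@[-.075-.0336,.075])
```

```text
scene m_m [244.1 245.4] [ 0.4972 -0.1455  0.018 ]
scene p_m [362.1 312.6] [ 0.8517 -0.1424  0.018 ]
scene p_p [407.6 234.6] [0.8492 0.1117 0.018 ]
scene ball [291.4 176.4] [0.5136 0.0603 0.101 ]
scene hub [279.1 223.4] [ 0.567  -0.0737  0.088 ]
scene grip [274.6 217.6] [ 0.5611 -0.08    0.118 ]
scene ptr [370.1 202.6] [0.7298 0.1113 0.078 ]
centre [ 0.73279341 -0.0162146 ] radii [0.0789 0.0808 0.0797 0.0789 0.0793 0.0792 0.0799 0.0796]
jar ang mod45 1.2891053226948312
side p_p [225.1 210.1] [0.8397 0.1213 0.018 ]
side m_p [337.6 264.6] [0.48   0.1183 0.018 ]
side m_m [380.9 200.9] [ 0.4951 -0.1401  0.018 ]
side ball [338.4 220.1] [0.5155 0.059  0.101 ]
side hub [352.6 190.4] [ 0.5469 -0.0662  0.088 ]
side grip [346.6 173.9] [ 0.577  -0.0846  0.118 ]
side ptr [261.4 203.6] [0.7261 0.0943 0.078 ]
centre [ 0.72742584 -0.00767658] radii [0.0788 0.0789 0.0795 0.0795 0.079  0.0799 0.0799 0.0791]
jar ang mod45 1.1915738231394746
scene diag 0.4359894529054711 th 1.0653151661043754
car centre from plate [ 0.73822036 -0.01570676]
drive nominal [ 0.54394179 -0.07973675] lockpivot [0.54643098 0.05533288] ball0 [0.51283679 0.05470818]
side diag 0.43262352234310825 th 2.0877573915747805
car centre from plate [ 0.73236131 -0.00701486]
drive nominal [ 0.53973777 -0.07455848] lockpivot [0.53981638 0.06053405] ball0 [0.50623868 0.05931   ]
```

```bash
cat >> h.py <<'E'
def pose():
    o=ctrl.get_obs(); q=o["eef_rot"]; return np.array(o["eef_pos"]),Rn.from_quat(np.r_[q[1:],q[0]]).as_matrix(),o
def down(yang):
    y=np.array([np.cos(yang),np.sin(yang),0]); x=np.array([0,0,-1.]); return np.c_[x,y,np.cross(x,y)]
def rel(P,yang):
    p,R,o=pose(); rv=Rn.from_matrix(R.T@down(yang)).as_rotvec(); return rv.round(4),(R.T@(np.asarray(P)-p)*1000).round(2)
E
python3 - <<'E'
from h import *
p,R,o=pose(); print(R.round(3), np.degrees(np.arctan2(R[1,1],R[0,1])))
for y in (58,-122): print(y,rel([.56,-.075,.25],np.radians(y)))
im,K,Rc,pc=cam("scene")
for X in ([.547,-.07,.088],[.577,-.085,.118]): print(4*(proj(K,Rc,pc,X)-[230,160])+1.5)
E
```

```text
[[-0.     0.369 -0.929]
 [ 0.    -0.929 -0.369]
 [-1.    -0.    -0.   ]] -68.35289114636801
58 (array([-2.2053e+00, -5.0000e-04,  2.0000e-04]), array([ -18.77, -298.6 , -492.8 ]))
-122 (array([9.363e-01, 1.000e-04, 4.000e-04]), array([ -18.77, -298.6 , -492.8 ]))
[175.84031554 236.84301281]
[196.20949729 249.16992952]
```

Call:
servo_tool([
  [0.12, 0, 0, -2, -37, -62, 0.2],
  [0.24, 0, 0, -5, -74, -123, 0.2],
  [0.36, 0, 0, -7, -111, -185, 0.2],
  [0.48, 0, 0, -9, -148, -246, 0.2],
  [0.6, 0, 0, -12, -185, -308, 0.2],
  [0.72, 0, 0, -14, -222, -369, 0.2],
  [0.83, 0, 0, -17, -260, -431, 0.2],
  [0.936, 0, 0, -19, -298, -492, 0.2],
])

```text
time_s: 1.4
eef_pos: [0.5154, -0.1347, 0.2483]
eef_rot: [-0.196, 0.68, -0.196, -0.679]
wrist_force: [0.6, -0.7, 0.2]
opening: 0.6
```

Run:
```python
from h import *
print(rel([.56,-.075,.25],np.radians(-122)))
```

```text
(array([-0.0032, -0.0008,  0.0001]), array([ -1.73, -74.29,  -5.92]))
```

Call:
servo_tool([
  [0, 0, 0, -1, -40, -3, 0.2],
  [0, 0, 0, -2, -74, -6, 0.2],
  [0, 0, 0, -2, -74, -6, 0.2],
  [0, 0, 0, -2, -74, -6, 0.2],
  [0, 0, 0, -2, -74, -6, 0.2],
  [0, 0, 0, -2, -74, -6, 0.2],
  [0, 0, 0, -2, -74, -6, 0.2],
  [0, 0, 0, -2, -74, -6, 0.2],
])

```text
time_s: 2.4
eef_pos: [0.5598, -0.0756, 0.2503]
eef_rot: [-0.196, 0.68, -0.196, -0.679]
wrist_force: [-0.3, -0.2, -0.6]
opening: 0.599
```

Run:
```python
from h import *
im,K,R,p=cam("wrist"); cv2.imwrite("pics/c_wrist.png",im); print(pose()[2])
```

```text
{'time_s': 2.45, 'q': array([-3.44076219e-01,  1.41886059e-01,  1.61250382e+00, -2.21944192e-05,
        1.38627687e+00,  1.78883500e+00]), 'dq': array([ 0.00346581,  0.00292474,  0.00127008,  0.00125708, -0.00128437,
        0.00158963]), 'joint_efforts': array([-7.35753542e-02, -4.29716849e+01, -3.56187522e+01, -4.33234076e-03,
       -3.96797070e-03, -7.71941850e-04]), 'eef_pos': array([ 0.55985649, -0.07548621,  0.25030447]), 'eef_rot': array([-0.19610174,  0.67968835, -0.19615837, -0.6790359 ]), 'wrist_force': array([-0.09357897, -0.2119402 ,  0.09186192]), 'torque': array([0.01702176, 0.00863309, 0.00257631]), 'opening': 0.6015925140025905}
```

View pics/c_wrist.png

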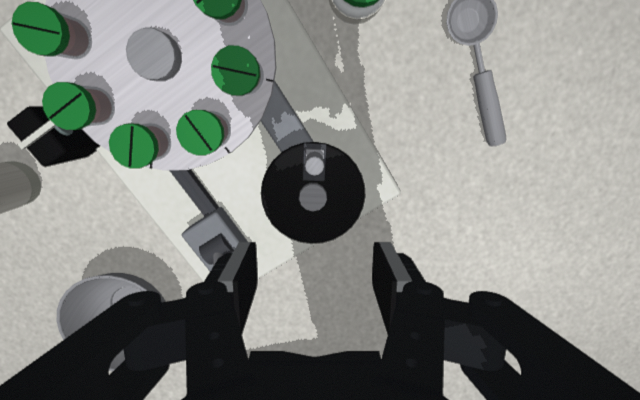

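Wrist view: black wheel centred at about (313,193), hub (313,197), grip top (314,166), pointer near (40,130), lid nearest the pointer at (69,106).

Run:
```python
from h import *
im,K,R,p=cam("wrist")
g=cv2.cvtColor(im,cv2.COLOR_BGR2GRAY); 
m=(g<38).astype(np.uint8)*255
roi=np.zeros_like(m); roi[135:250,257:369]=255; m&=roi
cs,_=cv2.findContours(m,cv2.RETR_EXTERNAL,cv2.CHAIN_APPROX_NONE); c=max(cs,key=cv2.contourArea)
hull=cv2.convexHull(c); e=cv2.fitEllipse(hull); print("ellipse",e)
pts=np.array([ray(K,R,p,q[0],.08) for q in c]); 
h=np.array([ray(K,R,p,q[0],.08)[:2] for q in hull])
A=np.c_[2*h,np.ones(len(h))]; s=np.linalg.lstsq(A,(h**2).sum(1),rcond=None)[0]
print("wheel circ",s[:2],np.sqrt(s[2]+s[0]**2+s[1]**2))
big=cv2.resize(im[130:255,250:375],None,fx=5,fy=5,interpolation=cv2.INTER_CUBIC); cv2.imwrite("pics/d_w.png",big)
gg,_=green(im,200)
for c_,a in gg: print(c_.round(1),a,ray(K,R,p,c_,.0915)[:2].round(4))
for n,uv,z in (("hub",(313,197),.088),("grip",(314.5,166),.118)): print(n,ray(K,R,p,uv,z).round(4))
```

```text
ellipse ((312.7305603027344, 192.1422576904297), (100.25302124023438, 102.09103393554688), 94.63213348388672)
wheel circ [ 0.54792198 -0.0652365 ] 0.048537640043093085
[218.5   7.2] 626 [ 0.7196 -0.0856]
[40.3 28.6] 2250 [0.7836 0.0446]
[235.2  70.1] 1773 [ 0.6744 -0.0694]
[ 68.5 105.6] 1902 [0.7271 0.067 ]
[199.8 131.8] 1595 [ 0.6499 -0.014 ]
[133.2 145.1] 1624 [0.6719 0.0423]
hub [ 0.5473 -0.0652  0.088 ]
grip [ 0.5755 -0.0846  0.118 ]
```

View pics/d_w.png

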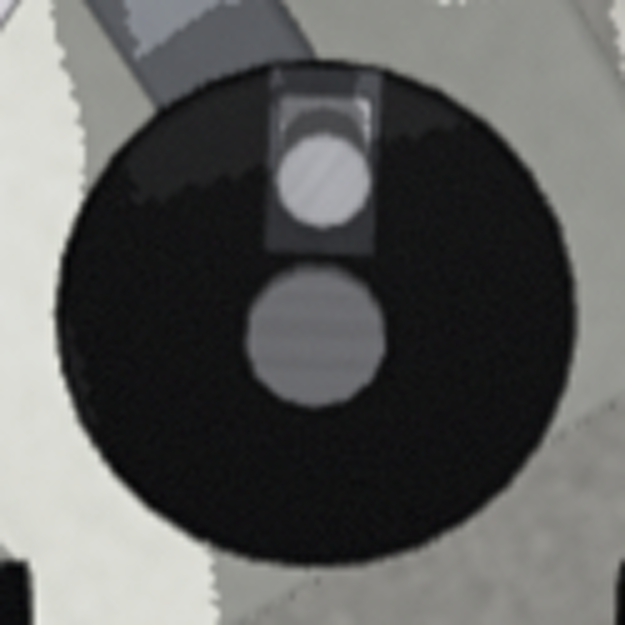

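Run:
```python
from h import *
print(rel([.5755,-.0846,.092],np.radians(-124.8)))
```

```text
(array([ 0.0454, -0.0009,  0.0002]), array([158.31,  -0.5 , -17.97]))
```

Call:
servo_tool([
  [0.02, 0, 0, 15, 0, -5, -0.2],
  [0.045, -0.001, 0, 40, -0.5, -12, -0.2],
  [0.045, -0.001, 0, 65, -0.5, -18, -0.2],
  [0.045, -0.001, 0, 90, -0.5, -18, -0.2],
  [0.045, -0.001, 0, 110, -0.5, -18, -0.2],
  [0.045, -0.001, 0, 118, -0.5, -18, -0.2],
  [0.045, -0.001, 0, 118, -0.5, -18, -0.2],
  [0.045, -0.001, 0, 118, -0.5, -18, -0.2],
])

```text
time_s: 3.5
eef_pos: [0.5761, -0.0848, 0.1331]
eef_rot: [-0.211, 0.675, -0.211, -0.674]
wrist_force: [0.3, 0.2, 0.3]
opening: 0.397
```

Run:
```python
from h import *
im,K,R,p=cam("wrist"); cv2.imwrite("pics/e_wrist.png",im); print(rel([.5755,-.0846,.092],np.radians(-124.8)))
```

```text
(array([ 0.0003, -0.0017,  0.0007]), array([41.33,  0.21,  0.8 ]))
```

View pics/e_wrist.png

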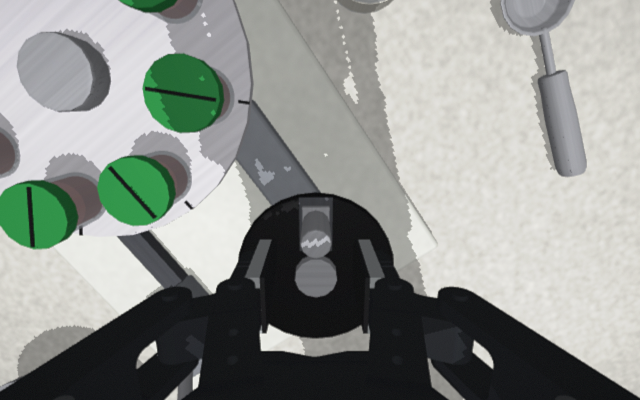

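Run:
```python
from h import *
im,K,R,p=cam("wrist")
cv2.imwrite("pics/f.png",cv2.resize(im[185:345,230:400],None,fx=4,fy=4,interpolation=cv2.INTER_CUBIC))
for n,uv,z in (("hub",(316,277.5),.088),("grip",(316,243.5),.118)): print(n,ray(K,R,p,uv,z).round(4))
tp,tR,o=pose(); print(proj(K,R,p,tp-tR[:,0]*0.0),tR[:,1:].round(4))
```

```text
hub [ 0.5472 -0.065   0.088 ]
grip [ 0.576  -0.0848  0.118 ]
[315.98196698 256.34983841] [[-5.704e-01 -8.214e-01]
 [-8.214e-01  5.704e-01]
 [-7.000e-04 -1.700e-03]]
```

View pics/f.png

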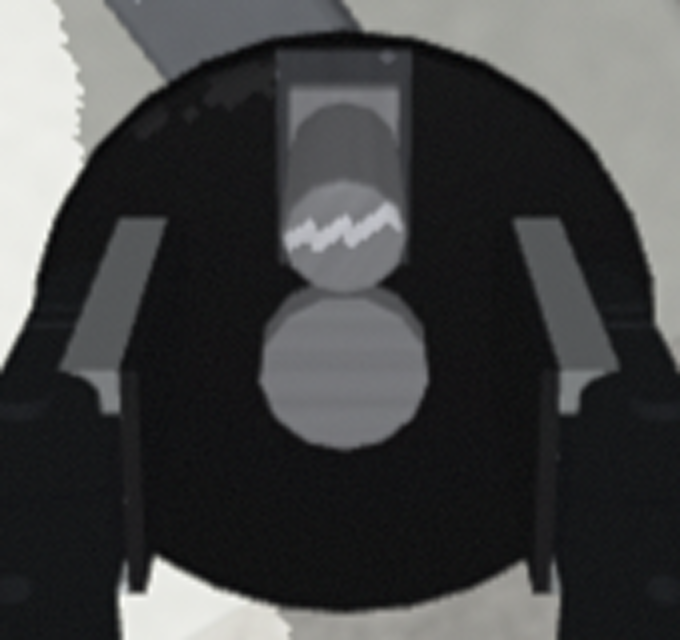

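Call:
servo_tool([
  [0, -0.001, 0, 15, 0, 0, -0.2],
  [0, -0.001, 0, 30, 0, 0, -0.2],
  [0, -0.001, 0, 41, 0, 0, -0.2],
  [0, -0.001, 0, 41, 0, 0, -0.2],
  [0, -0.001, 0, 41, 0, 0, -0.4],
  [0, -0.001, 0, 41, 0, 0, -0.6],
  [0, -0.001, 0, 41, 0, 0, -0.8],
  [0, -0.001, 0, 41, 0, 0, -0.9],
])

```text
time_s: 4.6
eef_pos: [0.5766, -0.0852, 0.093]
eef_rot: [-0.211, 0.675, -0.211, -0.674]
wrist_force: [-0.3, -0.8, 3.5]
opening: 0.165
```

Run:
```python
from h import *
tp,tR,o=pose(); print(tp,tR.round(4).tolist(),o['wrist_force'],o['torque'],o['opening'],(tR.T@o['wrist_force']))
```

```text
[ 0.57662088 -0.08518829  0.09301692] [[0.0019, -0.5704, -0.8214], [-0.0005, -0.8214, 0.5704], [-1.0, -0.0006, -0.0019]] [-0.30293199 -0.79276074  3.53836406] [-0.17258447  0.19004312 -0.01038454] 0.1651054611073328 [-3.53850857  0.82165336 -0.21000105]
```

```bash
cat > w.py <<'E'
import sys,json,os
from h import *
from scipy.optimize import least_squares
f="log.json"; L=json.load(open(f)) if os.path.exists(f) else []
tp,tR,o=pose(); F=np.array(o["wrist_force"])
L.append([*tp,*F]); json.dump(L,open(f,"w"))
A=np.array(L); xy=A[:,:2]*1000; Fx=A[:,3:5]
C0=np.array([547.87,-65.23])
def res(C):
    d=xy-C; r=np.hypot(*d.T); u=d/r[:,None]; s=-(Fx*u).sum(1)/6
    return np.r_[(r-35-s)/0.2,(C-C0)/1.5]
C=least_squares(res,C0).x
def st(C):
    d=xy-C; r=np.hypot(*d.T); u=d/r[:,None]; return np.unwrap(np.arctan2(d[:,1],d[:,0])),r,(Fx*u).sum(1),Fx@np.array([0,0]) 
ang,r,Fr,_=st(C); a=ang[0]-ang
d=xy[-1]-C;u=d/np.hypot(*d); t=np.array([u[1],-u[0]])
print("t",o["time_s"],"C",C.round(2),"wound",a[-1].round(3),"r",r[-1].round(2),"Fout",Fr[-1].round(2),"Ftan",(Fx[-1]@t).round(2),"Fz",F[2].round(1),"res",(res(C)[:-2]*.2)[-6:].round(2),"open",round(o["opening"],3))
step=float(sys.argv[1]); n=int(sys.argv[2]) if len(sys.argv)>2 else 8
rv=Rn.from_matrix(tR.T@down(np.radians(-124.8))).as_rotvec()
# ramped start angle from measured
for k in range(1,9):
    al=ang[-1]-step*min(k,n)/n
    P=np.array([*(C+35*np.array([np.cos(al),np.sin(al)])),93.])
    sh=tR.T@(P-tp*1000); print("[%.3f,%.3f,%.3f,%.1f,%.1f,%.1f,-1],"%(*rv,*sh))
E
python3 w.py 0.5
```

```text
t 4.6 C [547.9  -65.25] wound 0.0 r 34.97 Fout 0.2 Ftan 0.82 Fz 3.5 res [0.] open 0.165
[0.000,-0.002,0.001,0.0,2.2,0.0,-1],
[0.000,-0.002,0.001,0.0,4.4,0.2,-1],
[0.000,-0.002,0.001,0.0,6.5,0.6,-1],
[0.000,-0.002,0.001,0.0,8.7,1.1,-1],
[0.000,-0.002,0.001,0.0,10.8,1.7,-1],
[0.000,-0.002,0.001,0.0,12.8,2.4,-1],
[0.000,-0.002,0.001,0.0,14.8,3.3,-1],
[0.000,-0.002,0.001,-0.0,16.8,4.2,-1],
```

Call:
servo_tool([
  [0, 0, 0, 0, 2.2, 0, -1],
  [0, 0, 0, 0, 4.4, 0.2, -1],
  [0, 0, 0, 0, 6.5, 0.6, -1],
  [0, 0, 0, 0, 8.7, 1.1, -1],
  [0, 0, 0, 0, 10.8, 1.7, -1],
  [0, 0, 0, 0, 12.8, 2.4, -1],
  [0, 0, 0, 0, 14.8, 3.3, -1],
  [0, 0, 0, 0, 16.8, 4.2, -1],
])

```text
time_s: 5.6
eef_pos: [0.5636, -0.0967, 0.0931]
eef_rot: [-0.211, 0.676, -0.211, -0.674]
wrist_force: [3.5, 2.2, 0.0]
opening: 0.167
```

```bash
python3 w.py 0.6
```

```text
t 5.6 C [547.78 -65.43] wound 0.503 r 35.08 Fout -0.41 Ftan -4.11 Fz 0.0 res [-0.01  0.01] open 0.167
[0.000,-0.002,0.001,0.1,2.2,1.4,-1],
[0.000,-0.002,0.001,0.1,4.4,2.9,-1],
[0.000,-0.002,0.001,0.1,6.4,4.6,-1],
[0.000,-0.002,0.001,0.0,8.3,6.4,-1],
[0.000,-0.002,0.001,0.0,10.1,8.3,-1],
[0.000,-0.002,0.001,0.0,11.7,10.4,-1],
[0.000,-0.002,0.001,0.0,13.1,12.6,-1],
[0.000,-0.002,0.001,0.0,14.4,14.9,-1],
```

Call:
servo_tool([
  [0, 0, 0, 0, 2.2, 1.4, -1],
  [0, 0, 0, 0, 4.4, 2.9, -1],
  [0, 0, 0, 0, 6.4, 4.6, -1],
  [0, 0, 0, 0, 8.3, 6.4, -1],
  [0, 0, 0, 0, 10.1, 8.3, -1],
  [0, 0, 0, 0, 11.7, 10.4, -1],
  [0, 0, 0, 0, 13.1, 12.6, -1],
  [0, 0, 0, 0, 14.4, 14.9, -1],
])

```text
time_s: 6.6
eef_pos: [0.543, -0.1003, 0.0931]
eef_rot: [-0.211, 0.676, -0.211, -0.674]
wrist_force: [3.5, -0.8, 0.1]
opening: 0.165
```

```bash
python3 w.py 0.8
```

```text
t 6.6 C [547.6  -65.61] wound 1.109 r 34.99 Fout 0.35 Ftan -3.62 Fz 0.1 res [ 0.04 -0.07  0.04] open 0.165
[0.000,-0.003,0.000,0.1,1.5,3.2,-1],
[0.000,-0.003,0.000,0.1,2.6,6.5,-1],
[0.000,-0.003,0.000,0.1,3.4,9.9,-1],
[0.000,-0.003,0.000,0.1,3.8,13.4,-1],
[0.000,-0.003,0.000,0.1,3.9,16.9,-1],
[0.000,-0.003,0.000,0.0,3.6,20.4,-1],
[0.000,-0.003,0.000,0.0,3.0,23.8,-1],
[0.000,-0.003,0.000,0.0,2.1,27.2,-1],
```

Call:
servo_tool([
  [0, 0, 0, 0, 1.5, 3.2, -1],
  [0, 0, 0, 0, 2.6, 6.5, -1],
  [0, 0, 0, 0, 3.4, 9.9, -1],
  [0, 0, 0, 0, 3.8, 13.4, -1],
  [0, 0, 0, 0, 3.9, 16.9, -1],
  [0, 0, 0, 0, 3.6, 20.4, -1],
  [0, 0, 0, 0, 3.0, 23.8, -1],
  [0, 0, 0, 0, 2.1, 27.2, -1],
])

```text
time_s: 7.6
eef_pos: [0.5193, -0.0864, 0.0931]
eef_rot: [-0.211, 0.676, -0.212, -0.674]
wrist_force: [2.2, -1.8, 0.6]
opening: 0.165
```

```bash
python3 w.py 0.8
```

```text
t 7.6 C [547.57 -65.63] wound 1.915 r 35.14 Fout -0.71 Ftan -2.7 Fz 0.6 res [ 0.06 -0.07  0.02  0.02] open 0.165
[0.000,-0.003,0.000,0.0,-1.4,3.2,-1],
[0.000,-0.003,0.000,0.0,-3.0,6.3,-1],
[0.000,-0.003,0.000,0.0,-5.0,9.2,-1],
[0.000,-0.003,0.000,0.0,-7.2,12.0,-1],
[0.000,-0.003,0.000,0.0,-9.6,14.4,-1],
[0.000,-0.003,0.000,0.0,-12.3,16.7,-1],
[0.000,-0.003,0.000,0.0,-15.2,18.6,-1],
[0.000,-0.003,0.000,0.0,-18.3,20.3,-1],
```

Call:
servo_tool([
  [0, 0, 0, 0, -1.4, 3.2, -1],
  [0, 0, 0, 0, -3.0, 6.3, -1],
  [0, 0, 0, 0, -5.0, 9.2, -1],
  [0, 0, 0, 0, -7.2, 12.0, -1],
  [0, 0, 0, 0, -9.6, 14.4, -1],
  [0, 0, 0, 0, -12.3, 16.7, -1],
  [0, 0, 0, 0, -15.2, 18.6, -1],
  [0, 0, 0, 0, -18.3, 20.3, -1],
])

```text
time_s: 8.6
eef_pos: [0.5129, -0.0596, 0.093]
eef_rot: [-0.211, 0.676, -0.212, -0.674]
wrist_force: [0.4, -3.2, 3.2]
opening: 0.166
```

```bash
python3 w.py 1.2
```

```text
t 8.6 C [547.56 -65.63] wound 2.722 r 35.17 Fout -0.94 Ftan -3.09 Fz 3.2 res [ 0.06 -0.06  0.02  0.01  0.02] open 0.166
[0.000,-0.002,0.000,-0.0,-5.0,1.7,-1],
[0.000,-0.002,0.000,-0.0,-10.1,2.8,-1],
[0.000,-0.002,0.000,-0.0,-15.4,3.1,-1],
[0.000,-0.002,0.000,-0.0,-20.6,2.6,-1],
[0.000,-0.002,0.000,-0.0,-25.7,1.4,-1],
[0.000,-0.002,0.000,-0.0,-30.5,-0.6,-1],
[0.000,-0.002,0.000,-0.0,-35.0,-3.3,-1],
[0.000,-0.002,0.000,0.0,-39.1,-6.7,-1],
```

Call:
servo_tool([
  [0, 0, 0, 0, -5.0, 1.7, -1],
  [0, 0, 0, 0, -10.1, 2.8, -1],
  [0, 0, 0, 0, -15.4, 3.1, -1],
  [0, 0, 0, 0, -20.6, 2.6, -1],
  [0, 0, 0, 0, -25.7, 1.4, -1],
  [0, 0, 0, 0, -30.5, -0.6, -1],
  [0, 0, 0, 0, -35.0, -3.3, -1],
  [0, 0, 0, 0, -39.1, -6.7, -1],
])

```text
time_s: 9.6
eef_pos: [0.5409, -0.031, 0.093]
eef_rot: [-0.211, 0.675, -0.211, -0.674]
wrist_force: [-4.0, -1.4, 4.4]
opening: 0.167
```

```bash
python3 w.py 1.2
```

```text
t 9.6 C [547.56 -65.59] wound 3.928 r 35.19 Fout -0.58 Ftan -4.23 Fz 4.4 res [ 0.08 -0.03  0.06  0.03  0.01  0.09] open 0.167
[0.000,-0.002,0.000,-0.0,-3.3,-4.1,-1],
[0.000,-0.002,0.000,-0.0,-6.2,-8.5,-1],
[0.000,-0.002,0.000,-0.0,-8.3,-13.3,-1],
[0.000,-0.002,0.000,-0.0,-9.7,-18.3,-1],
[0.000,-0.002,0.000,-0.0,-10.4,-23.5,-1],
[0.000,-0.002,0.000,0.0,-10.2,-28.8,-1],
[0.000,-0.002,0.000,0.0,-9.3,-33.9,-1],
[0.000,-0.002,0.000,0.0,-7.6,-38.9,-1],
```

Call:
servo_tool([
  [0, 0, 0, 0, -3.3, -4.1, -1],
  [0, 0, 0, 0, -6.2, -8.5, -1],
  [0, 0, 0, 0, -8.3, -13.3, -1],
  [0, 0, 0, 0, -9.7, -18.3, -1],
  [0, 0, 0, 0, -10.4, -23.5, -1],
  [0, 0, 0, 0, -10.2, -28.8, -1],
  [0, 0, 0, 0, -9.3, -33.9, -1],
  [0, 0, 0, 0, -7.6, -38.9, -1],
])

```text
time_s: 10.6
eef_pos: [0.5771, -0.0462, 0.0929]
eef_rot: [-0.212, 0.675, -0.211, -0.675]
wrist_force: [-3.7, 1.5, 5.7]
opening: 0.167
```

```bash
python3 w.py 1.2
```

```text
t 10.6 C [547.55 -65.6 ] wound 5.11 r 35.36 Fout -2.32 Ftan -3.3 Fz 5.7 res [-0.03  0.05  0.02  0.    0.09 -0.02] open 0.167
[0.000,-0.000,0.001,-0.1,2.7,-4.6,-1],
[0.000,-0.000,0.001,-0.1,5.7,-8.9,-1],
[0.000,-0.000,0.001,-0.1,9.3,-12.7,-1],
[0.000,-0.000,0.001,-0.1,13.4,-15.9,-1],
[0.000,-0.000,0.001,-0.1,18.0,-18.5,-1],
[0.000,-0.000,0.001,-0.1,22.9,-20.3,-1],
[0.000,-0.000,0.001,-0.1,28.0,-21.4,-1],
[0.000,-0.000,0.001,-0.1,33.2,-21.8,-1],
```

Call:
servo_tool([
  [0, 0, 0, -0.1, 2.7, -4.6, -1],
  [0, 0, 0, -0.1, 5.7, -8.9, -1],
  [0, 0, 0, -0.1, 9.3, -12.7, -1],
  [0, 0, 0, -0.1, 13.4, -15.9, -1],
  [0, 0, 0, -0.1, 18.0, -18.5, -1],
  [0, 0, 0, -0.1, 22.9, -20.3, -1],
  [0, 0, 0, -0.1, 28.0, -21.4, -1],
  [0, 0, 0, -0.1, 33.2, -21.8, -1],
])

```text
time_s: 11.6
eef_pos: [0.5762, -0.0861, 0.093]
eef_rot: [-0.212, 0.675, -0.211, -0.674]
wrist_force: [0.5, 2.8, 2.7]
opening: 0.164
```

```bash
python3 w.py 1.2
```

```text
t 11.6 C [547.56 -65.6 ] wound 6.312 r 35.25 Fout -1.19 Ftan -2.59 Fz 2.7 res [ 0.04  0.03  0.02  0.1  -0.03  0.05] open 0.164
[0.000,-0.001,0.001,0.0,5.2,0.7,-1],
[0.000,-0.001,0.001,0.0,10.3,2.0,-1],
[0.000,-0.001,0.001,0.0,15.2,4.0,-1],
[0.000,-0.001,0.001,0.0,19.7,6.7,-1],
[0.000,-0.001,0.001,-0.0,23.7,10.0,-1],
[0.000,-0.001,0.001,-0.0,27.2,13.9,-1],
[0.000,-0.001,0.001,-0.0,30.1,18.3,-1],
[0.000,-0.001,0.001,-0.0,32.3,23.0,-1],
```

Call:
servo_tool([
  [0, 0, 0, 0, 5.2, 0.7, -1],
  [0, 0, 0, 0, 10.3, 2.0, -1],
  [0, 0, 0, 0, 15.2, 4.0, -1],
  [0, 0, 0, 0, 19.7, 6.7, -1],
  [0, 0, 0, 0, 23.7, 10.0, -1],
  [0, 0, 0, 0, 27.2, 13.9, -1],
  [0, 0, 0, 0, 30.1, 18.3, -1],
  [0, 0, 0, 0, 32.3, 23.0, -1],
])

```text
time_s: 12.6
eef_pos: [0.5387, -0.0998, 0.093]
eef_rot: [-0.212, 0.675, -0.211, -0.674]
wrist_force: [2.4, 0.2, 0.6]
opening: 0.166
```

```bash
python3 w.py 1.2
```

```text
t 12.6 C [547.55 -65.64] wound 7.516 r 35.28 Fout -0.78 Ftan -2.31 Fz 0.6 res [-0.01  0.01  0.13  0.01  0.04  0.15] open 0.166
[0.000,-0.001,0.001,0.0,1.2,5.1,-1],
[0.000,-0.001,0.001,0.0,1.8,10.3,-1],
[0.000,-0.001,0.001,0.0,1.7,15.6,-1],
[0.000,-0.001,0.001,0.0,0.8,20.8,-1],
[0.000,-0.001,0.001,0.0,-0.8,25.7,-1],
[0.000,-0.001,0.001,0.0,-3.2,30.4,-1],
[0.000,-0.001,0.001,0.0,-6.3,34.7,-1],
[0.000,-0.001,0.001,0.0,-9.9,38.4,-1],
```

Call:
servo_tool([
  [0, 0, 0, 0, 1.2, 5.1, -1],
  [0, 0, 0, 0, 1.8, 10.3, -1],
  [0, 0, 0, 0, 1.7, 15.6, -1],
  [0, 0, 0, 0, 0.8, 20.8, -1],
  [0, 0, 0, 0, -0.8, 25.7, -1],
  [0, 0, 0, 0, -3.2, 30.4, -1],
  [0, 0, 0, 0, -6.3, 34.7, -1],
  [0, 0, 0, 0, -9.9, 38.4, -1],
])

```text
time_s: 13.6
eef_pos: [0.5126, -0.0695, 0.093]
eef_rot: [-0.211, 0.675, -0.211, -0.674]
wrist_force: [2.3, -3.2, 1.9]
opening: 0.164
```

```bash
python3 w.py 1.2
```

```text
t 13.6 C [547.57 -65.64] wound 8.724 r 35.22 Fout -1.95 Ftan -3.38 Fz 1.9 res [ 0.03  0.14 -0.02  0.02  0.16 -0.1 ] open 0.164
[0.000,-0.001,0.001,0.0,-4.4,3.0,-1],
[0.000,-0.001,0.001,0.0,-9.0,5.4,-1],
[0.000,-0.001,0.001,0.0,-13.9,7.2,-1],
[0.000,-0.001,0.001,0.0,-19.1,8.2,-1],
[0.000,-0.001,0.001,0.0,-24.3,8.4,-1],
[0.000,-0.001,0.001,0.0,-29.5,7.8,-1],
[0.000,-0.001,0.001,0.0,-34.6,6.5,-1],
[0.000,-0.001,0.001,0.1,-39.4,4.4,-1],
```

Call:
servo_tool([
  [0, 0, 0, 0, -4.4, 3.0, -1],
  [0, 0, 0, 0, -9.0, 5.4, -1],
  [0, 0, 0, 0, -13.9, 7.2, -1],
  [0, 0, 0, 0, -19.1, 8.2, -1],
  [0, 0, 0, 0, -24.3, 8.4, -1],
  [0, 0, 0, 0, -29.5, 7.8, -1],
  [0, 0, 0, 0, -34.6, 6.5, -1],
  [0, 0, 0, 0, -39.4, 4.4, -1],
])

```text
time_s: 14.6
eef_pos: [0.5315, -0.0343, 0.093]
eef_rot: [-0.211, 0.675, -0.211, -0.675]
wrist_force: [-2.8, -2.5, 4.3]
opening: 0.166
```

```bash
python3 w.py 1.2
python3 - <<'E'
from h import *
im,K,R,p=cam("wrist"); cv2.imwrite("pics/g_wrist.png",im)
im,K,R,p=cam("side"); cv2.imwrite("pics/g_side.png",cv2.resize(im[140:270,210:400],None,fx=4,fy=4,interpolation=cv2.INTER_CUBIC))
E
```

```text
t 14.6 C [547.56 -65.62] wound 9.929 r 35.24 Fout -0.95 Ftan -3.67 Fz 4.3 res [ 0.12 -0.02  0.03  0.17 -0.11  0.08] open 0.166
[0.000,-0.000,0.001,-0.0,-4.3,-3.0,-1],
[0.000,-0.000,0.001,-0.0,-8.3,-6.5,-1],
[0.000,-0.000,0.001,-0.0,-11.7,-10.5,-1],
[0.000,-0.000,0.001,-0.0,-14.4,-14.9,-1],
[0.000,-0.000,0.001,-0.0,-16.5,-19.7,-1],
[0.000,-0.000,0.001,-0.0,-17.8,-24.8,-1],
[0.000,-0.000,0.001,0.0,-18.4,-30.0,-1],
[0.000,-0.000,0.001,0.0,-18.2,-35.3,-1],
```

View pics/g_wrist.png

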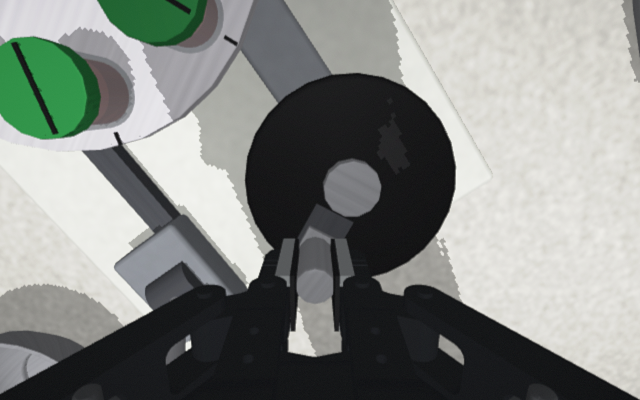

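View pics/g_side.png

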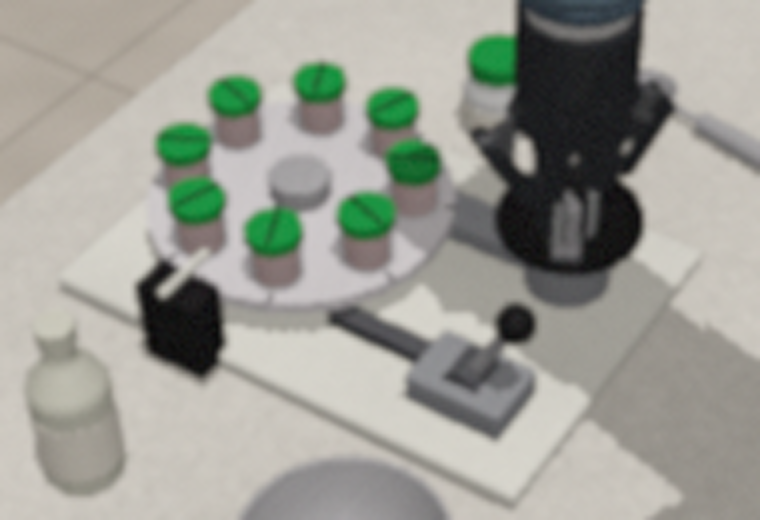

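The grip is held between the pads, and the carousel has advanced about half a division. Next I'll find the starting angle from the earlier overhead picture.

Run:
```python
import cv2
im=cv2.imread("pics/c_wrist.png"); cv2.imwrite("pics/h.png",cv2.resize(im[60:200,0:180],None,fx=4,fy=4,interpolation=cv2.INTER_CUBIC))
```

```text
(no output)
```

View pics/h.png

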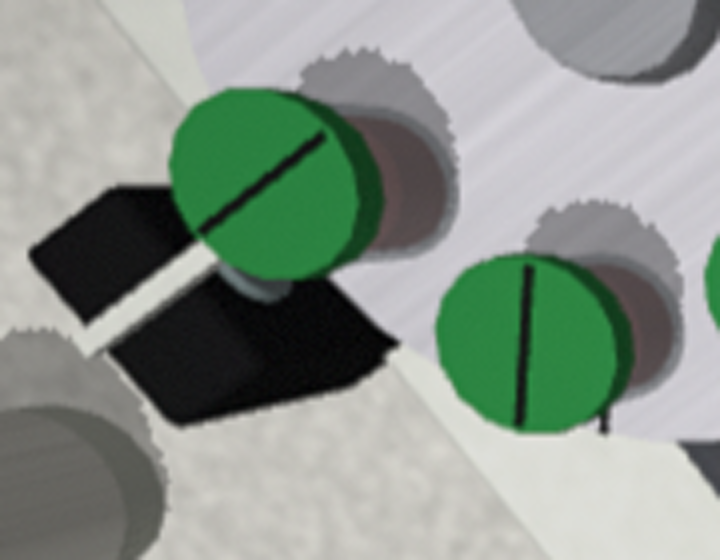

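Run:
```python
from h import *
c=ctrl.camera("wrist"); K=np.array(c["intrinsics"]); T=np.array(c["tool_from_camera"])
q=np.array([-0.19610174,0.67968835,-0.19615837,-0.6790359]); Rt=Rn.from_quat(np.r_[q[1:],q[0]]).as_matrix()
R=Rt@T[:3,:3]; p=Rt@T[:3,3]+[0.55985649,-0.07548621,0.25030447]
f=lambda x,y,z: ray(K,R,p,((x-1.5)/4,60+(y-1.5)/4),z)[:2]
def an(a,b): d=b-a; return np.degrees(np.arctan2(d[1],d[0]))
a,b=f(211,253,.078),f(97,338,.078); print("pointer",a,b,an(a,b))
l1,l2=f(323,134,.092),f(201,232,.092); print("lid line",l1,l2,an(l1,l2),np.hypot(*(l2-l1)))
m1,m2=f(528,268,.092),f(520,425,.092); print("lid2",an(m1,m2))
im=cv2.imread("pics/c_wrist.png"); g,_=green(im,1000)
P=np.array([ray(K,R,p,u,.0905)[:2] for u,_ in g]); 
A=np.c_[2*P,np.ones(len(P))]; s=np.linalg.lstsq(A,(P**2).sum(1),rcond=None)[0]; C=s[:2]
print("C",C,np.sqrt(s[2]+C@C)); d=P-C; an8=np.degrees(np.arctan2(d[:,1],d[:,0])); print(an8)
print("pointer pos ang",an(C,a),an(C,b), np.hypot(*(a-C)))
```

```text
pointer [0.7285086  0.09760356] [0.72840465 0.13302914] 90.16812436150536
lid line [0.72901204 0.0512189 ] [0.7279227  0.08707775] 91.74002258216724 0.03587539212503838
lid2 136.7993702070782
C [ 0.72929959 -0.0117495 ] 0.07925355646584505
[  46.09251768 -133.57544708   91.40117002 -178.63445845  136.38926669]
pointer pos ang 90.41443388003626 90.35416599656577 0.10935592433663491
```

```bash
python3 w.py 1.2
```

```text
t 14.75 C [547.57 -65.63] wound 9.943 r 35.12 Fout -0.92 Ftan 0.93 Fz 2.8 res [-0.02  0.03  0.17 -0.11  0.09 -0.03] open 0.164
[0.000,-0.001,0.002,0.0,-4.3,-3.0,-1],
[0.000,-0.001,0.002,0.0,-8.2,-6.5,-1],
[0.000,-0.001,0.002,0.0,-11.6,-10.5,-1],
[0.000,-0.001,0.002,0.1,-14.3,-15.0,-1],
[0.000,-0.001,0.002,0.1,-16.3,-19.9,-1],
[0.000,-0.001,0.002,0.1,-17.6,-24.9,-1],
[0.000,-0.001,0.002,0.1,-18.0,-30.2,-1],
[0.000,-0.001,0.002,0.1,-17.7,-35.4,-1],
```

Call:
servo_tool([
  [0, 0, 0, 0, -4.3, -3.0, -1],
  [0, 0, 0, 0, -8.2, -6.5, -1],
  [0, 0, 0, 0, -11.6, -10.5, -1],
  [0, 0, 0, 0.1, -14.3, -15.0, -1],
  [0, 0, 0, 0.1, -16.3, -19.9, -1],
  [0, 0, 0, 0.1, -17.6, -24.9, -1],
  [0, 0, 0, 0.1, -18.0, -30.2, -1],
  [0, 0, 0, 0.1, -17.7, -35.4, -1],
])

```text
time_s: 15.75
eef_pos: [0.5709, -0.0392, 0.093]
eef_rot: [-0.212, 0.675, -0.211, -0.675]
wrist_force: [-3.4, 1.5, 6.0]
opening: 0.163
```

```bash
python3 w.py 1.2
```

```text
t 15.75 C [547.57 -65.62] wound 11.128 r 35.24 Fout -1.14 Ftan -3.53 Fz 6.0 res [ 0.03  0.17 -0.1   0.08 -0.03  0.04] open 0.163
[0.000,0.000,0.002,-0.1,1.2,-5.1,-1],
[0.000,0.000,0.002,-0.1,3.0,-10.1,-1],
[0.000,0.000,0.002,-0.1,5.5,-14.7,-1],
[0.000,0.000,0.002,-0.1,8.6,-18.9,-1],
[0.000,0.000,0.002,-0.1,12.4,-22.6,-1],
[0.000,0.000,0.002,-0.1,16.6,-25.6,-1],
[0.000,0.000,0.002,-0.1,21.3,-28.0,-1],
[0.000,0.000,0.002,-0.1,26.2,-29.7,-1],
```

Call:
servo_tool([
  [0, 0, 0, -0.1, 1.2, -5.1, -1],
  [0, 0, 0, -0.1, 3.0, -10.1, -1],
  [0, 0, 0, -0.1, 5.5, -14.7, -1],
  [0, 0, 0, -0.1, 8.6, -18.9, -1],
  [0, 0, 0, -0.1, 12.4, -22.6, -1],
  [0, 0, 0, -0.1, 16.6, -25.6, -1],
  [0, 0, 0, -0.1, 21.3, -28.0, -1],
  [0, 0, 0, -0.1, 26.2, -29.7, -1],
])

```text
time_s: 16.75
eef_pos: [0.5806, -0.0775, 0.093]
eef_rot: [-0.212, 0.675, -0.21, -0.675]
wrist_force: [-0.1, 3.5, 4.3]
opening: 0.163
```

```bash
python3 w.py 1.2
```

```text
t 16.75 C [547.56 -65.62] wound 12.32 r 35.13 Fout -1.28 Ftan -3.26 Fz 4.3 res [ 0.17 -0.11  0.08 -0.04  0.05 -0.08] open 0.163
[0.001,0.000,0.003,-0.0,5.2,-0.8,-1],
[0.001,0.000,0.003,-0.0,10.4,-1.0,-1],
[0.001,0.000,0.003,-0.0,15.6,-0.4,-1],
[0.001,0.000,0.003,-0.1,20.7,0.9,-1],
[0.001,0.000,0.003,-0.1,25.5,3.1,-1],
[0.001,0.000,0.003,-0.1,29.9,5.9,-1],
[0.001,0.000,0.003,-0.1,33.9,9.3,-1],
[0.001,0.000,0.003,-0.1,37.3,13.3,-1],
```

Call:
servo_tool([
  [0, 0, 0, 0, 5.2, -0.8, -1],
  [0, 0, 0, 0, 10.4, -1.0, -1],
  [0, 0, 0, 0, 15.6, -0.4, -1],
  [0, 0, 0, -0.1, 20.7, 0.9, -1],
  [0, 0, 0, -0.1, 25.5, 3.1, -1],
  [0, 0, 0, -0.1, 29.9, 5.9, -1],
  [0, 0, 0, -0.1, 33.9, 9.3, -1],
  [0, 0, 0, -0.1, 37.3, 13.3, -1],
])

```text
time_s: 17.75
eef_pos: [0.5482, -0.1009, 0.093]
eef_rot: [-0.212, 0.675, -0.21, -0.674]
wrist_force: [3.3, 1.8, 1.7]
opening: 0.169
```

```bash
python3 w.py 1.2
```

```text
t 17.75 C [547.56 -65.61] wound 13.526 r 35.26 Fout -1.78 Ftan -3.34 Fz 1.7 res [-0.11  0.07 -0.04  0.05 -0.08 -0.04] open 0.169
[0.000,-0.000,0.003,0.0,2.5,4.6,-1],
[0.000,-0.000,0.003,0.0,4.6,9.5,-1],
[0.000,-0.000,0.003,0.0,5.9,14.5,-1],
[0.000,-0.000,0.003,0.0,6.4,19.8,-1],
[0.000,-0.000,0.003,0.0,6.1,25.0,-1],
[0.000,-0.000,0.003,0.0,5.1,30.1,-1],
[0.000,-0.000,0.003,0.0,3.3,35.1,-1],
[0.000,-0.000,0.003,0.0,0.8,39.7,-1],
```

Call:
servo_tool([
  [0, 0, 0, 0, 2.5, 4.6, -1],
  [0, 0, 0, 0, 4.6, 9.5, -1],
  [0, 0, 0, 0, 5.9, 14.5, -1],
  [0, 0, 0, 0, 6.4, 19.8, -1],
  [0, 0, 0, 0, 6.1, 25.0, -1],
  [0, 0, 0, 0, 5.1, 30.1, -1],
  [0, 0, 0, 0, 3.3, 35.1, -1],
  [0, 0, 0, 0, 0.8, 39.7, -1],
])

```text
time_s: 18.75
eef_pos: [0.5148, -0.0787, 0.093]
eef_rot: [-0.212, 0.675, -0.21, -0.674]
wrist_force: [1.3, -2.7, 2.1]
opening: 0.167
```

```bash
python3 w.py 1.2
```

```text
t 18.75 C [547.53 -65.63] wound 14.735 r 35.23 Fout -0.22 Ftan -3.04 Fz 2.1 res [ 0.07 -0.04  0.07 -0.05 -0.05  0.2 ] open 0.167
[0.001,-0.000,0.002,0.0,-3.4,4.0,-1],
[0.001,-0.000,0.002,0.0,-7.2,7.6,-1],
[0.001,-0.000,0.002,0.1,-11.5,10.7,-1],
[0.001,-0.000,0.002,0.1,-16.2,13.0,-1],
[0.001,-0.000,0.002,0.1,-21.2,14.6,-1],
[0.001,-0.000,0.002,0.1,-26.4,15.5,-1],
[0.001,-0.000,0.002,0.1,-31.6,15.5,-1],
[0.001,-0.000,0.002,0.1,-36.8,14.8,-1],
```

Call:
servo_tool([
  [0, 0, 0, 0, -3.4, 4.0, -1],
  [0, 0, 0, 0, -7.2, 7.6, -1],
  [0, 0, 0, 0.1, -11.5, 10.7, -1],
  [0, 0, 0, 0.1, -16.2, 13.0, -1],
  [0, 0, 0, 0.1, -21.2, 14.6, -1],
  [0, 0, 0, 0.1, -26.4, 15.5, -1],
  [0, 0, 0, 0.1, -31.6, 15.5, -1],
  [0, 0, 0, 0.1, -36.8, 14.8, -1],
])

```text
time_s: 19.75
eef_pos: [0.5237, -0.0397, 0.093]
eef_rot: [-0.212, 0.675, -0.21, -0.675]
wrist_force: [-1.8, -3.3, 3.4]
opening: 0.162
```

```bash
python3 w.py 1.2
```

```text
t 19.75 C [547.53 -65.62] wound 15.944 r 35.22 Fout -1.19 Ftan -3.55 Fz 3.4 res [-0.05  0.07 -0.05 -0.05  0.2   0.02] open 0.162
[0.001,0.000,0.002,-0.0,-5.0,-1.8,-1],
[0.001,0.000,0.002,0.0,-9.7,-4.0,-1],
[0.001,0.000,0.002,0.0,-14.0,-7.0,-1],
[0.001,0.000,0.002,0.0,-17.9,-10.5,-1],
[0.001,0.000,0.002,0.0,-21.2,-14.6,-1],
[0.001,0.000,0.002,0.0,-23.8,-19.2,-1],
[0.001,0.000,0.002,0.0,-25.7,-24.0,-1],
[0.001,0.000,0.002,0.0,-26.9,-29.2,-1],
```

Call:
servo_tool([
  [0, 0, 0, 0, -5.0, -1.8, -1],
  [0, 0, 0, 0, -9.7, -4.0, -1],
  [0, 0, 0, 0, -14.0, -7.0, -1],
  [0, 0, 0, 0, -17.9, -10.5, -1],
  [0, 0, 0, 0, -21.2, -14.6, -1],
  [0, 0, 0, 0, -23.8, -19.2, -1],
  [0, 0, 0, 0, -25.7, -24.0, -1],
  [0, 0, 0, 0, -26.9, -29.2, -1],
])

```text
time_s: 20.75
eef_pos: [0.5627, -0.0336, 0.0929]
eef_rot: [0.212, -0.674, 0.21, 0.675]
wrist_force: [-3.3, -1.3, 6.3]
opening: 0.166
```

```bash
python3 w.py 1.2 7
python3 - <<'E'
from h import *
for n in ("side","scene"):
    im,K,R,p=cam(n); cv2.imwrite(f"pics/i_{n}.png",im)
    g,_=green(im); P=np.array([ray(K,R,p,c,.0915)[:2] for c,a in g]); P=P[np.hypot(*(P-[.73,-.01]).T)<.12]
    c=np.array({'scene':[.73279341,-.0162146],'side':[.72742584,-.00767658]}[n]); d=P-c
    a=np.arctan2(d[:,1],d[:,0]); print(n,len(P),"jar ang mod45",np.degrees(np.angle(np.exp(8j*a).mean())/8))
E
```

```text
t 20.75 C [547.53 -65.62] wound 17.128 r 35.44 Fout -2.55 Ftan -2.44 Fz 6.3 res [ 0.07 -0.05 -0.05  0.2   0.02  0.02] open 0.166
[0.001,0.002,0.002,-0.1,-0.0,-6.0,-1],
[0.001,0.002,0.002,-0.1,0.5,-12.0,-1],
[0.001,0.002,0.002,-0.1,2.1,-17.8,-1],
[0.001,0.002,0.002,-0.1,4.6,-23.2,-1],
[0.001,0.002,0.002,-0.2,8.0,-28.2,-1],
[0.001,0.002,0.002,-0.2,12.2,-32.4,-1],
[0.001,0.002,0.002,-0.2,17.1,-35.9,-1],
[0.001,0.002,0.002,-0.2,17.1,-35.9,-1],
side 8 jar ang mod45 -2.9357794215946997
scene 8 jar ang mod45 -2.825079912680055
```

Call:
servo_tool([
  [0, 0, 0, -0.1, 0, -6.0, -1],
  [0, 0, 0, -0.1, 0.5, -12.0, -1],
  [0, 0, 0, -0.1, 2.1, -17.8, -1],
  [0, 0, 0, -0.1, 4.6, -23.2, -1],
  [0, 0, 0, -0.2, 8.0, -28.2, -1],
  [0, 0, 0, -0.2, 12.2, -32.4, -1],
  [0, 0, 0, -0.2, 17.1, -35.9, -1],
  [0, 0, 0, -0.2, 17.1, -35.9, -1],
])

```text
time_s: 21.85
eef_pos: [0.5828, -0.0676, 0.0929]
eef_rot: [0.213, -0.674, 0.21, 0.675]
wrist_force: [-1.9, 0.2, 5.6]
opening: 0.159
```

```bash
python3 w.py 0.1
python3 - <<'E'
from h import *
im,K,R,p=cam("side"); cv2.imwrite(f"pics/j_side.png",cv2.resize(im[160:240,220:320],None,fx=7,fy=7,interpolation=cv2.INTER_CUBIC))
im,K,R,p=cam("scene"); cv2.imwrite(f"pics/j_scene.png",cv2.resize(im[180:290,290:410],None,fx=5,fy=5,interpolation=cv2.INTER_CUBIC))
E
```

```text
t 21.85 C [547.54 -65.62] wound 18.313 r 35.36 Fout -1.9 Ftan -0.13 Fz 5.6 res [-0.06 -0.05  0.2   0.03  0.02  0.04] open 0.159
[0.000,0.003,0.003,-0.1,0.6,0.1,-1],
[0.000,0.003,0.003,-0.1,0.9,-0.1,-1],
[0.000,0.003,0.003,-0.1,1.3,-0.4,-1],
[0.000,0.003,0.003,-0.1,1.7,-0.6,-1],
[0.000,0.003,0.003,-0.1,2.1,-0.8,-1],
[0.000,0.003,0.003,-0.1,2.5,-1.0,-1],
[0.000,0.003,0.003,-0.1,2.9,-1.2,-1],
[0.000,0.003,0.003,-0.1,3.3,-1.4,-1],
```

View pics/j_side.png

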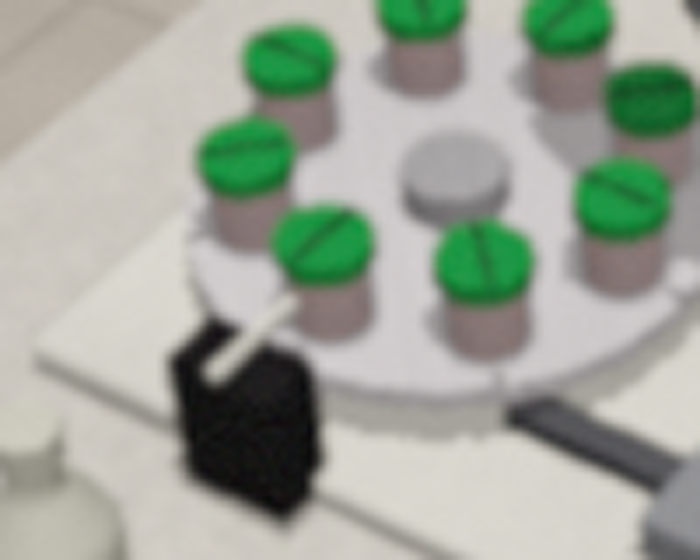

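View pics/j_scene.png

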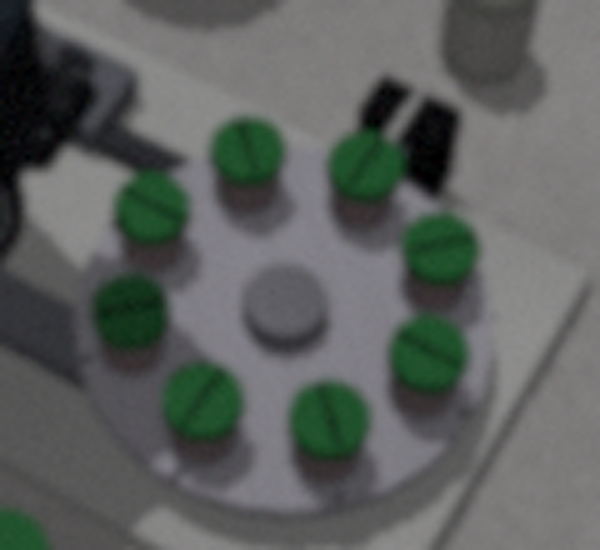

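Both views show the next jar's lid line running into the white pointer: in the side crop the lid is at (323,245) and the pointer tip at (292,300). In the scene crop the lid is at (366,165) and the pointer at (410,110). Releasing the grip and rising straight up.

Call:
servo_tool([
  [0, 0, 0, 0, 0, 0, -0.3],
  [0, 0, 0, 0, 0, 0, -0.3],
  [0, 0, 0, 0, 0, 0, -0.2],
  [0, 0, 0, -15, 0, 0, -0.2],
  [0, 0, 0, -40, 0, 0, -0.2],
  [0, 0, 0, -80, 0, 0, -0.2],
  [0, 0, 0, -130, 0, 0, -0.2],
  [0, 0, 0, -160, 0, 0, -0.2],
])

```text
time_s: 22.95
eef_pos: [0.5839, -0.0685, 0.2573]
eef_rot: [-0.213, 0.676, -0.21, -0.674]
wrist_force: [0.6, 0.6, -0.5]
opening: 0.402
```

Run:
```python
from h import *
print(rel([.62,.0,.28],np.radians(-88.5)),pose()[2]['opening'])
```

```text
(array([-0.633 , -0.0036,  0.0036]), array([-22.35, -76.93,   9.38])) 0.40222260353889994
```

Call:
servo_tool([
  [-0.15, 0, 0, -8, -25, 3, -1],
  [-0.3, 0, 0, -16, -50, 6, -1],
  [-0.45, -0.002, 0.002, -22, -77, 9, -1],
  [-0.6, -0.004, 0.004, -22, -77, 9, -1],
  [-0.633, -0.004, 0.004, -22, -77, 9, -1],
  [-0.633, -0.004, 0.004, -22, -77, 9, -1],
  [-0.633, -0.004, 0.004, -22, -77, 9, -1],
  [-0.633, -0.004, 0.004, -22, -77, 9, -1],
])

```text
time_s: 23.95
eef_pos: [0.6203, -0.0004, 0.2797]
eef_rot: [-0.009, -0.707, -0.009, 0.707]
wrist_force: [0.7, 0.1, 0.6]
opening: 0.0
```

Run:
```python
from h import *
print(pose()[0])
im,K,R,p=cam("wrist"); cv2.imwrite("pics/k_wrist.png",im)
```

```text
[ 6.20266158e-01 -4.44406878e-04  2.79686736e-01]
```

View pics/k_wrist.png

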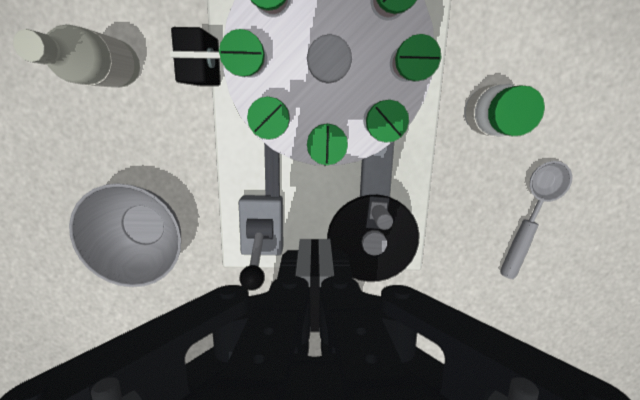

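The overhead view shows the jar lid line at (241,53), level with the pointer at (196,55), and the ball at (252,277).

Run:
```python
from h import *
im,K,R,p=cam("wrist")
g,_=green(im,700); 
P=np.array([ray(K,R,p,u,.0905)[:2] for u,a in g if a>900 and u[1]>25 and u[0]<450]); print(P.round(4))
A=np.c_[2*P,np.ones(len(P))]; s=np.linalg.lstsq(A,(P**2).sum(1),rcond=None)[0]; C=s[:2]; print("C",C,np.sqrt(s[2]+C@C))
d=P-C; a=np.arctan2(d[:,1],d[:,0]); print("jars",np.degrees(a).round(2))
# pointer: white between black
hsv=cv2.cvtColor(im,cv2.COLOR_BGR2GRAY); 
c=[]
for u in range(177,214,4):
    col=hsv[40:70,u].astype(float); w=np.clip(col-90,0,None); c.append((u,40+(w*np.arange(30)).sum()/w.sum()))
print(np.round(c,1).tolist())
Q=np.array([ray(K,R,p,q,.078)[:2] for q in c]); v=np.polyfit(Q[:,1],Q[:,0],1); print("pointer dir deg",90-np.degrees(np.arctan(v[0])),"pos ang",np.degrees(np.arctan2(Q[:,1]-C[1],Q[:,0]-C[0])).round(2))
# ball
m=(hsv<30).astype(np.uint8)
for z in (.1,.105): print("ball",ray(K,R,p,(252,277),z).round(4))
cv2.imwrite("pics/l.png",cv2.resize(im[20:90,150:290],None,fx=5,fy=5,interpolation=cv2.INTER_CUBIC))
for b in ((251,277),): pass
print(ray(K,R,p,(217,251),.02))
```

```text
[[ 0.7302  0.0688]
 [ 0.7299 -0.0901]
 [ 0.6739  0.0456]
 [ 0.6737 -0.0671]
 [ 0.6503 -0.0108]]
C [ 0.7297867  -0.01073677] 0.07944730166047011
jars [  89.73  -89.91  134.8  -134.86 -179.94]
[[177.0, 54.0], [181.0, 54.0], [185.0, 54.1], [189.0, 54.1], [193.0, 54.1], [197.0, 54.4], [201.0, 54.4], [205.0, 54.4], [209.0, 55.5], [213.0, 54.7]]
pointer dir deg 89.7453691806662 pos ang [90.33 90.3  90.31 90.28 90.26 90.34 90.31 90.28 90.74 90.34]
ball [0.5116 0.0629 0.1   ]
ball [0.5144 0.0619 0.105 ]
[0.50361593 0.12151337 0.02      ]
```

View pics/l.png

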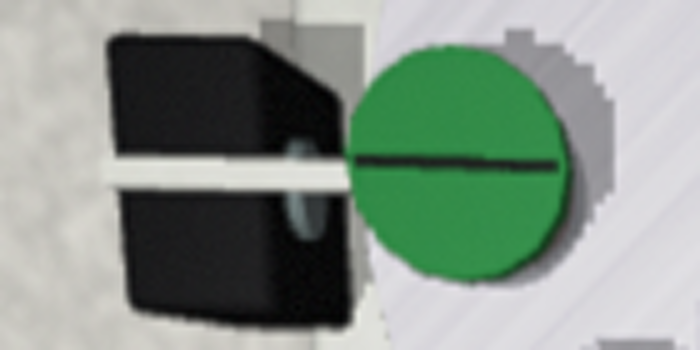

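Run:
```python
from h import *
print(rel([.467,.0625,.2],np.radians(-88.5)),rel([.467,.0625,.088],np.radians(-88.5)))
```

```text
(array([-0.0009,  0.0006, -0.0002]), array([ 79.71, -66.71, 151.59])) (array([-0.0009,  0.0006, -0.0002]), array([191.71, -66.73, 151.52]))
```

Call:
servo_tool([
  [0, 0, 0, 0, -17, 38, -1],
  [0, 0, 0, 10, -34, 80, -1],
  [0, 0, 0, 25, -67, 130, -1],
  [0, 0, 0, 40, -67, 151.5, -1],
  [0, 0, 0, 60, -67, 151.5, -1],
  [0, 0, 0, 80, -67, 151.5, -1],
  [0, 0, 0, 90, -67, 151.5, -1],
  [0, 0, 0, 90, -67, 151.5, -1],
])

```text
time_s: 25.05
eef_pos: [0.4667, 0.0628, 0.1892]
eef_rot: [-0.009, -0.706, -0.009, 0.708]
wrist_force: [0.8, 0.0, -0.1]
opening: -0.003
```

Run:
```python
from h import *
print(pose()[0],rel([.467,.0625,.088],np.radians(-88.5)))
im,K,R,p=cam("wrist"); cv2.imwrite("pics/m_wrist.png",im)
```

```text
[0.46673832 0.06276574 0.18924882] (array([-0.0011,  0.0019,  0.    ]), array([101.25,   0.27,  -0.45]))
```

View pics/m_wrist.png

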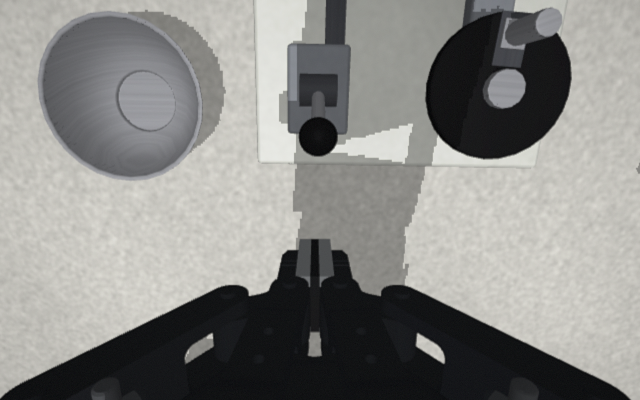

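The ball at (318,136) is straight ahead of the shut fingers at (315,260), and the bowl and wheel are clear. Going down beside it.

Call:
servo_tool([
  [0, 0, 0, 20, 0, 0, -1],
  [0, 0, 0, 50, 0, 0, -1],
  [0, 0, 0, 80, 0, 0, -1],
  [0, 0, 0, 101, 0, 0, -1],
  [0, 0, 0, 101, 0, -8, -1],
  [0, 0, 0, 101, 0, -16, -1],
  [0, 0, 0, 101, 0, -24, -1],
  [0, 0, 0, 101, 0, -32, -1],
])

```text
time_s: 26.1
eef_pos: [0.5002, 0.0635, 0.0897]
eef_rot: [0.009, 0.707, 0.009, -0.707]
wrist_force: [-2.0, -0.3, 1.0]
opening: -0.002
```

Call:
servo_tool([
  [0, 0, 0, 0, 0, -6, -1],
  [0, 0, 0, 0, 0, -12, -1],
  [0, 0, 0, 0, 0, -18, -1],
  [0, 0, 0, 0, 0, -24, -1],
  [0, 0, 0, 0, 0, -30, -1],
  [0, 0, 0, 0, 0, -36, -1],
  [0, 0, 0, 0, 0, -42, -1],
  [0, 0, 0, 0, 0, -46, -1],
])

```text
time_s: 27.1
eef_pos: [0.5464, 0.0646, 0.0896]
eef_rot: [-0.009, -0.707, -0.009, 0.707]
wrist_force: [-0.8, 0.2, -0.3]
opening: 0.0
```

Run:
```python
from h import *
im,K,R,p=cam("wrist"); cv2.imwrite("pics/n_wrist.png",im); print(pose()[2]['wrist_force'],pose()[0])
im,K,R,p=cam("side"); cv2.imwrite("pics/n_side.png",cv2.resize(im[140:270,210:400],None,fx=4,fy=4,interpolation=cv2.INTER_CUBIC))
```

```text
[0.16477466 0.74070501 0.10593005] [0.54679239 0.06461676 0.08964754]
```

View pics/n_side.png

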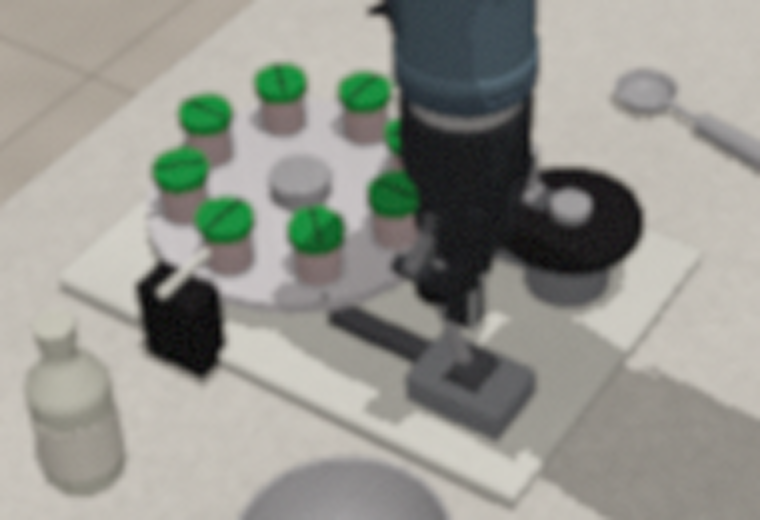

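View pics/n_wrist.png

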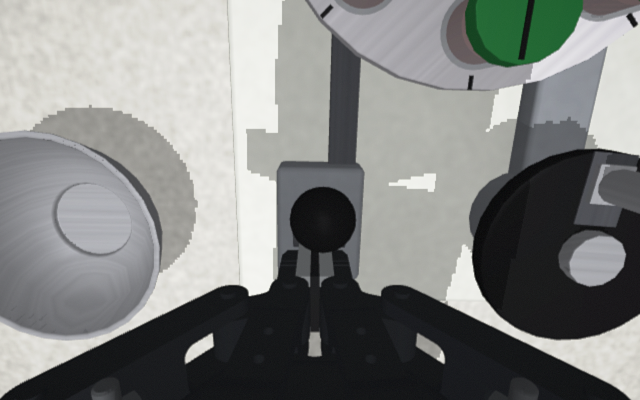

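The ball has swung over to (322,219) in the wrist view, just ahead of the fingertips. Pushing on gently until I feel the stop.

Call:
servo_tool([
  [0, 0, 0, 0, 0, -1, -1],
  [0, 0, 0, 0, 0, -2, -1],
  [0, 0, 0, 0, 0, -3, -1],
  [0, 0, 0, 0, 0, -4, -1],
  [0, 0, 0, 0, 0, -5, -1],
  [0, 0, 0, 0, 0, -6, -1],
  [0, 0, 0, 0, 0, -7, -1],
  [0, 0, 0, 0, 0, -7, -1],
])

```text
time_s: 28.2
eef_pos: [0.5538, 0.0648, 0.0897]
eef_rot: [0.009, 0.707, 0.009, -0.707]
wrist_force: [-0.7, -0.5, -0.7]
opening: 0.001
```

Run:
```python
from h import *
im,K,R,p=cam("wrist"); cv2.imwrite("pics/o_wrist.png",im[120:320,200:450]); print(pose()[2]['wrist_force'],pose()[0],[ray(K,R,p,(322,u),.102).round(4).tolist() for u in (205,215,219)])
```

```text
[-0.29522359  0.32070972 -0.98704209] [0.55376036 0.06481086 0.08977146] [[0.5822, 0.0634, 0.102], [0.578, 0.0633, 0.102], [0.5763, 0.0633, 0.102]]
```

View pics/o_wrist.png

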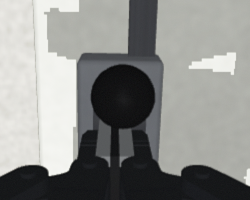

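Call:
servo_tool([
  [0, 0, 0, 0, 0, -0.5, -1],
  [0, 0, 0, 0, 0, -1, -1],
  [0, 0, 0, 0, 0, -1.5, -1],
  [0, 0, 0, 0, 0, -2, -1],
  [0, 0, 0, 0, 0, -2.5, -1],
  [0, 0, 0, 0, 0, -3, -1],
  [0, 0, 0, 0, 0, -3.5, -1],
  [0, 0, 0, 0, 0, -3.5, -1],
])

```text
time_s: 29.25
eef_pos: [0.5546, 0.0649, 0.0894]
eef_rot: [-0.009, -0.705, -0.009, 0.709]
wrist_force: [-12.3, -0.4, 7.5]
opening: -0.0
```

At x = 0.5546 the push force rises to 12 N, so the lever is on its stop. Backing off, rising and checking.

Call:
servo_tool([
  [0, 0, 0, 0, 0, 4, -1],
  [0, 0, 0, 0, 0, 12, -1],
  [0, 0, 0, 0, 0, 28, -1],
  [0, 0, 0, -15, 0, 45, -1],
  [0, 0, 0, -50, 0, 55, -1],
  [0, 0, 0, -100, 0, 60, -1],
  [0, 0, 0, -140, 0, 60, -1],
  [0, 0, 0, -160, 0, 60, -1],
])

```text
time_s: 30.25
eef_pos: [0.4967, 0.0633, 0.2529]
eef_rot: [0.009, 0.707, 0.009, -0.707]
wrist_force: [0.1, -0.9, 0.5]
opening: -0.0
```

Call:
servo_tool([
  [0, 0, 0, 0, 20, -20, -1],
  [0, 0, 0, 0, 40, -60, -1],
  [0, 0, 0, 0, 62, -100, -1],
  [0, 0, 0, -20, 62, -120, -1],
  [0, 0, 0, -30, 62, -122, -1],
  [0, 0, 0, -30, 62, -122, -1],
  [0, 0, 0, -30, 62, -122, -1],
  [0, 0, 0, -30, 62, -122, -1],
])

```text
time_s: 31.25
eef_pos: [0.6194, 0.0048, 0.2825]
eef_rot: [-0.009, -0.707, -0.009, 0.707]
wrist_force: [-0.1, -0.4, 0.1]
opening: 0.001
```

Run:
```python
from h import *
im,K,R,p=cam("wrist"); cv2.imwrite("pics/q_wrist.png",im)
o=pose()[2]; print(o['time_s'],o['eef_pos'],o['wrist_force'])
g,_=green(im,700); C=np.array([.72979,-.01074])
for u,a in g:
    X=ray(K,R,p,u,.0905)[:2]; d=X-C; print(u.round(1),a,X.round(4),np.degrees(np.arctan2(d[1],d[0])).round(2))
for n in ("scene","side"):
    im,K,R,p=cam(n); 
    if n=="side": cv2.imwrite("pics/q_side.png",cv2.resize(im[140:270,210:400],None,fx=4,fy=4,interpolation=cv2.INTER_CUBIC))
    g,_=green(im); P=np.array([ray(K,R,p,c,.0915)[:2] for c,a in g]); P=P[np.hypot(*(P-[.73,-.01]).T)<.12]
    d=P-np.array({'scene':[.73279341,-.0162146],'side':[.72742584,-.00767658]}[n]); a=np.arctan2(d[:,1],d[:,0]); print(n,len(P),np.degrees(np.angle(np.exp(8j*a).mean())/8))
```

```text
31.3 [0.61958379 0.00477402 0.28262491] [ 0.41719661 -0.83888091  0.13963838]
[247.8  51.9] 1509 [0.7302 0.0687] 89.71
[422.5  56.9] 1512 [ 0.7299 -0.0902] -89.92
[519.5 109.6] 2128 [ 0.6858 -0.1871] -103.99
[273.7 116.4] 1256 [0.6738 0.0456] 134.83
[391.8 119.6] 1296 [ 0.6736 -0.067 ] -134.95
[331.9 142.9] 1188 [ 0.6502 -0.0107] -180.0
scene 8 -0.06661870946098525
side 8 -0.09349413677475471
```

View pics/q_wrist.png

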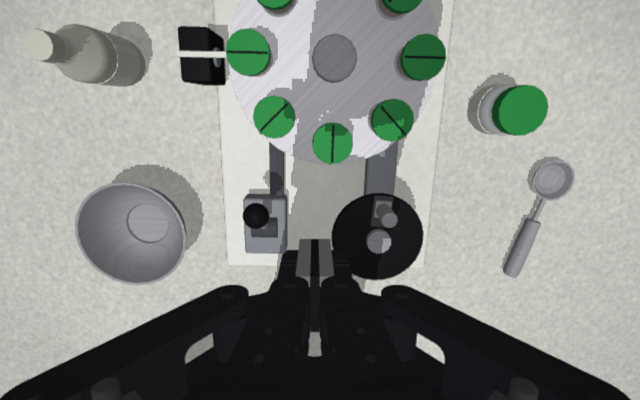

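View pics/q_side.png

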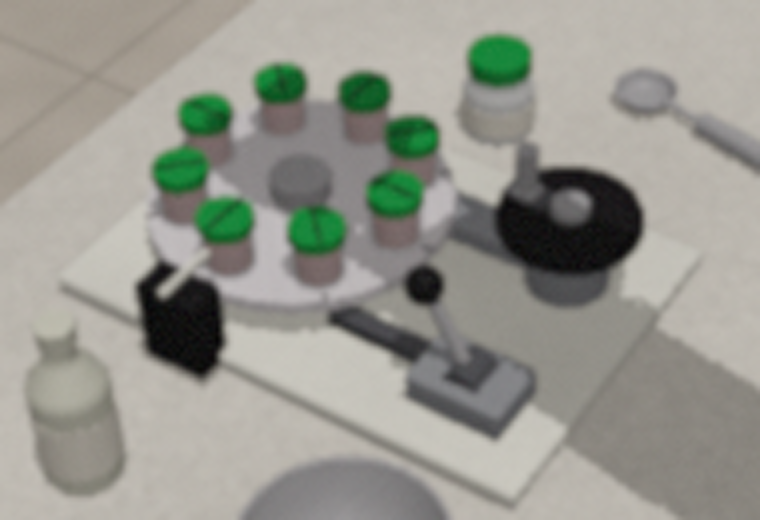

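The wrist view shows the jar lid line (248,52) level with the pointer (200,54). The lever ball is over towards the carousel at (256,216), and the gripper is clear of everything. The cup, bowl, bottle and spoon are where they were. Handing in.

```bash
python3 -c "
from bench import ctrl
print(ctrl.hand_in())"
```

```text
the job is handed in; nothing more can be done
None
```

The next jar is in line with the reader's pointer and the carousel is locked. I handed the job in at about 31 s; `hand_in` reports no verdict.

- **Winding:** I held the steel grip with the jaws along the wheel's circle and wound it 18.3 rad clockwise. The circle's centre was refitted from the wrist force after each step. At the readings (about one per second, none taken mid-step) the radial force was at most 2.6 N, or about 0.4 mm of strain on the slide.
- **Alignment:** Overhead, before locking, the jar was at 89.7–90.0° (this lid, and the mean of five) and the pointer at 89.7–90.3°, by direction and by position. That puts them within about 0.6° of each other, against the 2° allowed. The scene and side cameras showed the carousel turning 40.9° over the first 17.1 rad of winding, which matches the gearing.
- **Locking:** After letting go of the grip, I pushed the lever over with shut fingers until it met its stop, at about 12 N. The last pictures show it leaning fully towards the carousel, with the carousel unmoved and the gripper clear of everything.
- **Bystanders:** By eye, the cup, bowl, bottle and spoon have not moved; I did not measure their positions again.

One disagreement: the scene and side cameras differed by 5–9 mm on where the lids were, probably because the sides of the lids show in those views. I used the wrist camera for positions instead.

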